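# Pass a turned disc through the bench gauge

### The arm

A 7-joint arm with a two-finger parallel gripper is mounted at the origin on the work surface. World frame = base frame: x ahead of the robot, y to its left, z up, the work surface at z = 0. Lengths are in m, angles in rad, forces in N, time in s.
With the tool pointing down it reaches from about 0.35 to 0.9 m from the base axis. Payload 19.9 kg.
Tool frame: the origin (TCP) lies between the finger pads; the fingertips stand 19 mm ahead of it and the grasp point (between the pads) is the TCP; z points along the fingers, y is the direction in which the jaws open and shut (so a half turn about z gives the same grasp; the last joint's range is limited). The gripper opens to 94 mm and grips with 3 to 60 N. Pads are 16 mm wide; open, the fingers measure 119 mm over their backs; the gripper's body (75 mm by 177 mm) begins 78 mm behind the grasp point.
Start: joints at [1.288, 0.417, -0.01, 1.614, 0.005, 1.111, -0.053], TCP at [0.15, -0.607, 0.224] pointing down, gripper open.
Joint ranges: [-2.81, 2.81], [-0.39, 2.02], [-1.27, 1.25], [0.06, 2.57], [-1.19, 4.33], [0.19, 2], [-2.82, 2.82]. Speed limits (rad/s): [1.89, 1.89, 2.39, 2.39, 3.01, 3.01, 3.01].

### API

Orientations are given as a 3x3 rotation matrix whose columns are the frame's x, y, z axes.
In Python, from rig import robot gives the robot as it stands. Calls block until the motion is done:
- robot.move_ptp(position, orientation): joint-space move of the TCP to a pose.
- robot.move_linear(position, velocity=0.15, frame=None, threshold=None): straight line of the TCP; frame=None keeps the orientation; velocity is the mean speed in m/s. With threshold (N) it stops when the force on the tool has changed by that much, and returns True; else False.
- robot.goto_joints(angles): joint-space move.
- robot.gripper_to(opening): finger opening in m; the grip force is fixed at half the most; returns when the fingers have stopped.
- robot.pause(seconds).
- robot.ik(position, orientation): joint angles nearest the present ones, or None.
- robot.get_state(): the state.
- robot.grab_frame(name): name is "scene" or "side" or "wrist"; returns the picture (480x640x3 uint8, red, green, blue); there is no depth.
- robot.camera_info(name): a dict with "fx", "fy", "cx", "cy" (pixels), "rvec" (rotation vector, rad) and "tvec" (3), from world to camera coordinates, as OpenCV has them. Camera axes: x right, y down, z forward; pixel columns grow to the right and rows downward; lengths in m; the calibration is good to about 2 mm. The wrist camera is an equidistant fisheye: a pixel r from the principal point sees the ray r / f radians off the axis. A picture is of the moment at which its call begins: read the wrist's pose just before it. camera_info takes no time and is no camera call; for the wrist camera it gives the pose at the moment of the call.
A pose or a line that the arm cannot do raises robot.PlanningError and nothing moves.
- robot.sign_off(): hands the job in, once; it reports no verdict.
The state is a dict: "time": time; "qpos": joint angles; "joint_vel": joint speeds; "effort": joint torques, N m; "ee_pos": TCP position; "tool_rot": TCP orientation; "force": force on the tool from outside, world axes, zero at the start; "moment": the same for the moment, N m; "opening": finger opening in m.
Only numpy, scipy, OpenCV 4.12 (cv2) and the standard library are available. Lean on these libraries where they do the work, as an engineer would, in place of code of your own. Each camera call takes 0.05 s, during which the arm holds its last target.

### The job

Check the loose metal disc in the bench gauge: push it along the board, through the gap between the two round-ended wooden blocks, and on until it rests against the stop strip at the back. Only push it with the fingers, keeping it flat on the board and never lifting it, and leave the other things on the bench where they are.

Things in the scene. Friction and masses are not known exactly. Their poses are not given: they have to be found in the camera images.
- gauge: Bench gauge, fixed: plywood board with two dark wooden blocks and a stop strip. Origin: on the bench surface, straight below the centre of the gap; +x is the way the disc goes through (roughly away from the robot), z up. In this frame the board spans x -160 to +140 mm, y -125 to +125 mm, its top at z = 12 mm.
- disc: The loose disc: plain grey metal, 80 mm diameter, 18 mm thick, about 0.3 kg, lying flat on the board on the robot's side of the blocks, often to one side of the gap. Origin: centre of its underside. Against the stop strip its centre is at x = +75 mm in the gauge's frame. It slides with friction and stops when no longer pushed.
- gap (a point): Centre of the gap, on the board's top (12 mm above the bench); axes as the gauge's. From here the two blocks stand at x -12 to +12 mm, 30 mm high, one from y = +42.5 to +124.5 mm, the other from y = -42.5 to -124.5 mm; their ends facing the gap are half-round (radius 12 mm). The gap is 85 mm wide.
- stop (a point): Middle of the stop strip's near face, on the board's top, 115 mm beyond the gap's centre; axes as the gauge's. The strip runs along y (220 mm long), 18 mm thick, 24 mm high above the board.
- jar: Bystander: small clear screw-top jar, diameter 52 mm, 62 mm high, loose on the bench beside the gauge. Origin: centre of its underside.
- offcut: Bystander: pale wood offcut 80 x 45 x 35 mm, loose on the bench beside the gauge. Origin: centre of its underside.
- carton: Bystander: small open cardboard carton 85 x 65 x 45 mm, loose on the bench beside the gauge. Origin: centre of its underside.
- knob: Bystander: turned wooden knob, diameter 38 mm, 52 mm high, standing loose on the bench beside the gauge. Origin: centre of its underside.
Things that resemble listed ones, but are neither listed nor needed, are in the scene too. What is meant by the disc is not green or yellow, and is the larger of those in its own colour.

How it is judged:
By the outcome, as a careful person would: the job done as asked, in the order asked, and still so for the second after the job is handed in, with the robot touching nothing.
It also fails if it takes over 58 s, if anything falls off the work surface, if the arm or the gripper's body presses on something with over 40 N, if the wrist force passes 120 N, or if a joint passes its speed limit or range.

## Working session

There is one attempt and no reset: what is moved stays moved. The work goes in short steps, each a Python script; the robot and the scene stay as the last script left them, time stands still between calls to the robot, and variables do not carry over. Pictures are saved under pics/ and viewed, and the job is handed in when it is done.

```bash
mkdir -p pics; ls; python3 - <<'E'
from rig import robot
import cv2
for n in ("scene","side","wrist"):
    im=robot.grab_frame(n); cv2.imwrite(f"pics/{n}0.png",im[:,:,::-1]); print(n,robot.camera_info(n))
print(robot.get_state())
E
```

```text
pics
scene {'fx': 509.3553808712422, 'fy': 509.3553808712422, 'cx': 327.549334361087, 'cy': 234.08702198924112, 'rvec': array([ 1.92878735,  1.12338317, -0.57064385]), 'tvec': array([-0.31110692, -0.24318299,  1.33383772])}
side {'fx': 509.5877721612596, 'fy': 509.5877721612596, 'cx': 310.5552427795263, 'cy': 238.03715953518923, 'rvec': array([ 0.50022699, -2.7001722 ,  1.21929375]), 'tvec': array([0.54914339, 0.14302259, 0.82454897])}
wrist {'fx': 371.64829954431775, 'fy': 371.64829954431775, 'cx': 320.00062072659887, 'cy': 234.99061457139064, 'rvec': array([-2.3002347 ,  1.799994  ,  0.24626421]), 'tvec': array([-0.62356982, -0.02912849,  0.39219356])}
{'time': 0.15, 'qpos': array([ 1.28750554,  0.41781298, -0.010318  ,  1.61401101,  0.00469108,
        1.11071107, -0.05300256]), 'joint_vel': array([ 0.00141207, -0.00428195, -0.00072771, -0.00232011, -0.00076354,
       -0.00241082,  0.00103264]), 'effort': array([ 2.65102201e-03, -8.51531768e+01,  6.39715064e-01, -4.26134026e+01,
       -4.89256822e-02,  1.71167159e-02, -1.75013429e-05]), 'ee_pos': array([ 0.14959187, -0.60656079,  0.22399428]), 'tool_rot': array([[ 9.70907202e-01,  2.39455895e-01, -2.80947951e-04],
       [ 2.39456052e-01, -9.70906811e-01,  8.74411983e-04],
       [-6.33911745e-05, -9.16247579e-04, -9.99999578e-01]]), 'force': array([ 0.55554234,  0.10432078, -0.12528781]), 'moment': array([ 0.0194176 , -0.0122966 ,  0.00156763]), 'opening': 0.0940782638339635}
```

View pics/scene0.png

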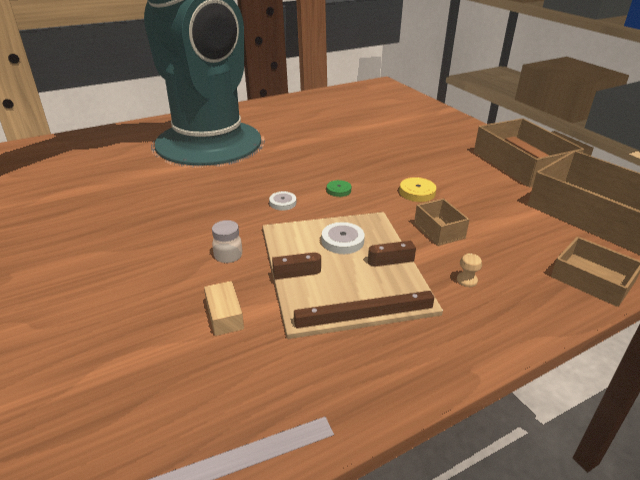

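View pics/side0.png

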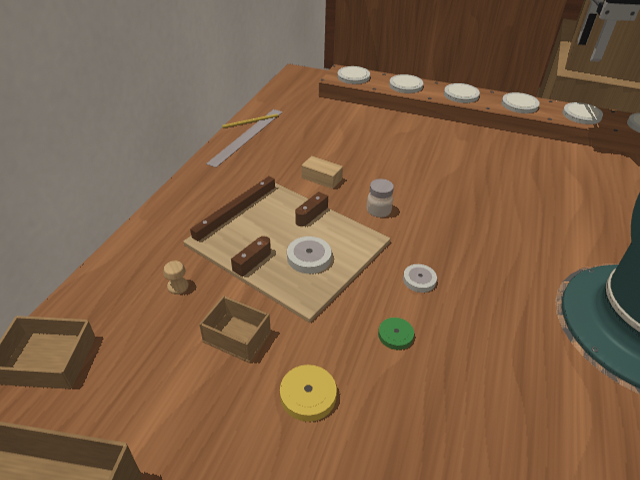

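View pics/wrist0.png

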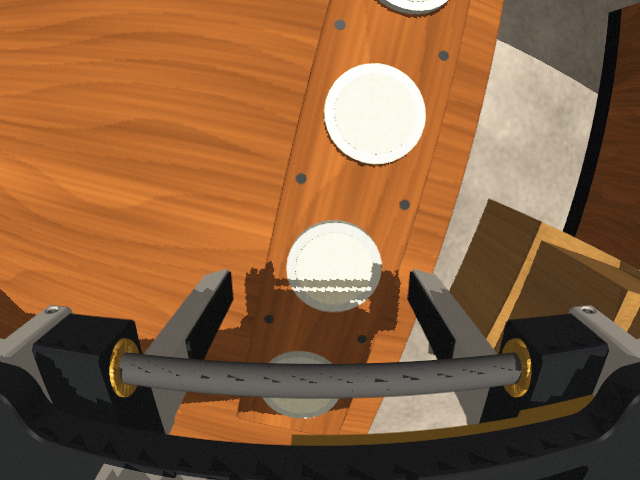

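The candidates are:
- larger grey disc on the board, scene (343,237), side (309,253)
- small grey disc off the board, scene (283,200), side (420,277)
- green disc, scene (339,188)
- yellow disc, scene (418,188)

I choose the larger grey one on the board. Next I'll check it in a close crop and measure.

```bash
cat > h.py <<'E'
import numpy as np, cv2
def ray(ci,uv,z,fish=False):
    uv=np.asarray(uv,float).reshape(-1,2)
    R,_=cv2.Rodrigues(ci["rvec"]); t=ci["tvec"]
    x=(uv-[ci["cx"],ci["cy"]])/[ci["fx"],ci["fy"]]
    if fish:
        th=np.linalg.norm(x,axis=1,keepdims=True); x=x/np.maximum(th,1e-9)*np.sin(th); d=np.hstack([x,np.cos(th)])
    else: d=np.hstack([x,np.ones((len(x),1))])
    d=d@R; c=-R.T@t
    s=(z-c[2])/d[:,2]
    return (c+d*s[:,None])[:,:2]
E
python3 - <<'E'
from rig import robot
import cv2,numpy as np
from h import *
a=cv2.imread("pics/scene0.png"); b=cv2.imread("pics/side0.png")
c1=cv2.resize(a[195:345,190:450],None,fx=3,fy=3,interpolation=cv2.INTER_CUBIC)
c2=cv2.resize(b[150:330,170:430],None,fx=3,fy=3,interpolation=cv2.INTER_CUBIC)
cv2.imwrite("pics/c1.png",c1);cv2.imwrite("pics/c2.png",c2)
s=robot.camera_info("scene"); d=robot.camera_info("side")
print("board corners scene",ray(s,[(263,222),(389,214),(440,312),(290,332)],.012))
print("board corners side",ray(d,[(389,240),(310,318),(185,243),(282,186)],.012))
for n,im,ci,p in (("scene",a,s,(343,231)),("side",b,d,(309,247))):
    hsv=cv2.cvtColor(im,cv2.COLOR_BGR2HSV)
    m=((hsv[...,1]<60)&(hsv[...,2]>90)).astype(np.uint8)
    cs,_=cv2.findContours(m,cv2.RETR_EXTERNAL,cv2.CHAIN_APPROX_NONE)
    for c in cs:
        if 150<cv2.contourArea(c)<4000: print(n,cv2.boundingRect(c),cv2.contourArea(c))
E
```

```text
board corners scene [[ 0.43879444 -0.04090937]
 [ 0.53349169  0.19426801]
 [ 0.80623128  0.09586981]
 [ 0.73081591 -0.12794368]]
board corners side [[ 0.44369854 -0.03693595]
 [ 0.51551333  0.19230689]
 [ 0.79430039  0.10973888]
 [ 0.69806934 -0.12202768]]
scene (594, 453, 25, 27) 263.0
scene (609, 418, 25, 32) 150.5
scene (149, 417, 185, 63) 3192.5
scene (322, 222, 43, 32) 1074.0
scene (212, 221, 30, 41) 920.0
scene (269, 191, 27, 19) 377.0
scene (573, 137, 67, 35) 361.5
scene (171, 116, 70, 21) 297.0
scene (495, 106, 68, 28) 288.0
scene (445, 84, 46, 39) 896.0
scene (237, 69, 11, 33) 181.0
scene (286, 56, 15, 37) 394.0
scene (449, 0, 61, 76) 3231.5
scene (189, 0, 50, 62) 2410.5
side (606, 268, 34, 64) 355.5
side (403, 264, 34, 28) 715.0
side (287, 236, 45, 38) 1308.5
side (367, 179, 26, 38) 635.5
side (207, 117, 68, 50) 576.0
side (563, 102, 40, 22) 614.0
side (502, 92, 37, 21) 568.0
side (444, 83, 36, 20) 522.0
side (389, 74, 34, 19) 476.0
side (338, 66, 32, 18) 437.0
side (590, 27, 20, 34) 199.0
```

View pics/c1.png

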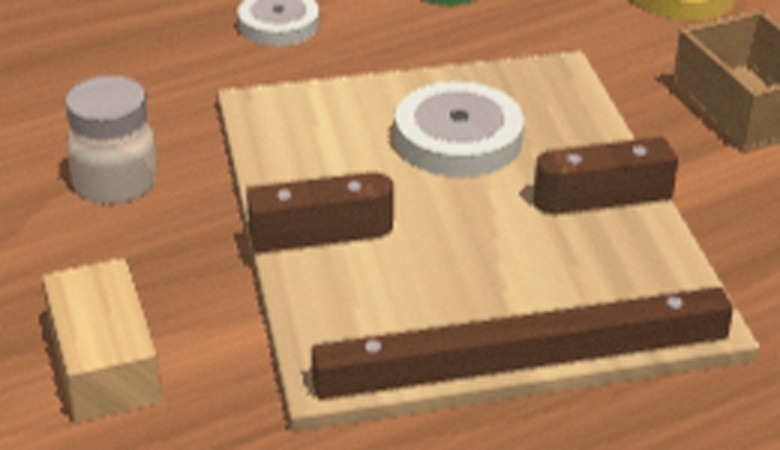

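View pics/c2.png

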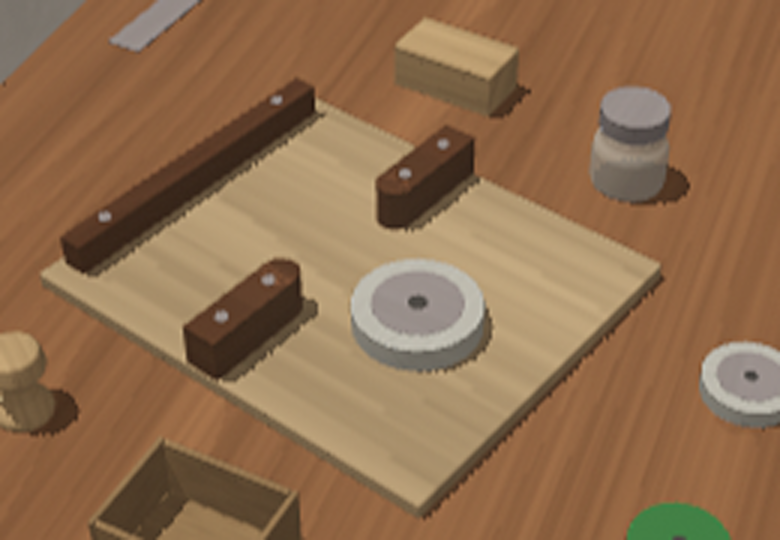

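The crops show a plain grey disc, the larger of the grey pair, on the board. The block screws are clear features at a known height (z = 42 mm). I'll triangulate those, then go for a wrist view from above.

```bash
python3 - <<'E'
from rig import robot
import cv2,numpy as np
from h import *
s=robot.camera_info("scene"); d=robot.camera_info("side")
o=np.array([190,195]);S=np.array([(284,195),(354,186),(574,159),(639,151),(373,346),(674,302)])/3+o
o=np.array([170,150]);D=np.array([(443,144),(404,173),(268,280),(221,316),(276,100),(104,216)])/3+o
r=[]
for p,ci in((S,s),(D,d)):
    w=np.vstack([ray(ci,p[:4],.042),ray(ci,p[4:],.036)]); print(w.round(4)); r.append(w)
w=(r[0]+r[1])/2
g=w[:4].mean(0); yv=(w[3]+w[2]-w[0]-w[1]);yv/=np.linalg.norm(yv); sv=w[5]-w[4]; sv/=np.linalg.norm(sv)
print("gap",g,"y",yv,sv,"yaw",np.degrees(np.arctan2(-yv[0],yv[1])), np.degrees(np.arctan2(-sv[0],sv[1])), "stripmid",w[4:].mean(0)-g)
dd=[ray(s,(190+459/3,195+115/3),.03),ray(d,(170+418/3,150+302/3),.03)]; print("disc",dd)
ci=robot.camera_info("wrist"); R,_=cv2.Rodrigues(ci["rvec"]); st=robot.get_state()
print("cam in tool",st["tool_rot"].T@(-R.T@ci["tvec"]-st["ee_pos"])); print(st["tool_rot"].T@R.T)
E
```

```text
[[ 0.605  -0.0741]
 [ 0.6164 -0.036 ]
 [ 0.6549  0.0875]
 [ 0.6667  0.1253]
 [ 0.73   -0.0864]
 [ 0.7768  0.0656]]
[[ 0.6001 -0.0727]
 [ 0.6127 -0.0346]
 [ 0.6504  0.0899]
 [ 0.6624  0.1277]
 [ 0.7262 -0.085 ]
 [ 0.7736  0.0673]]
gap [0.63358465 0.0266223 ] y [0.29538787 0.95537741] [0.29552123 0.95533617] yaw -17.180797368836714 -17.188795379385663 stripmid [ 0.11808413 -0.03623422]
disc [array([[0.56988296, 0.06210357]]), array([[0.56582847, 0.06329641]])]
cam in tool [ 0.07667111 -0.0005436  -0.16049148]
[[ 7.11490786e-04 -9.63997582e-01 -2.65910051e-01]
 [ 9.99999002e-01  1.01039257e-03 -9.87273400e-04]
 [ 1.22040271e-03 -2.65909083e-01  9.63997339e-01]]
```

```bash
cat >> h.py <<'E'
YV=np.array([.2954,.9554]); XV=np.array([.9554,-.2954]); G0=np.array([.6336,.0266])
ROT=np.array([[XV[0],-YV[0],0],[XV[1],-YV[1],0],[0,0,-1.]])
def W(x,y,z,G=G0): 
    p=G+XV*x+YV*y; return np.array([p[0],p[1],z])
def togauge(w,G=G0):
    w=np.asarray(w)-G; return np.c_[w@XV,w@YV]
E
python3 - <<'E'
from rig import robot
from h import *
for z in (.2,.033): print(robot.ik(W(-.073,.015,z),ROT))
robot.move_ptp(W(-.073,.010,.2),ROT)
ci=robot.camera_info("wrist"); im=robot.grab_frame("wrist"); cv2.imwrite("pics/w1.png",im[:,:,::-1])
np.save("w1.npy",ci,allow_pickle=True); st=robot.get_state(); print(st["time"],st["ee_pos"],st["force"])
E
```

```text
[ 0.40801071  0.43936688 -0.73423071  1.75578799  0.33020878  1.07372913
 -2.30958937]
[ 0.17102757  0.61451477 -0.43061151  1.86742175  0.36584962  0.73792271
 -2.33488484]
2.9667 [0.56690414 0.05704561 0.19994147] [-0.58703253 -0.35970344  0.02462535]
```

View pics/w1.png

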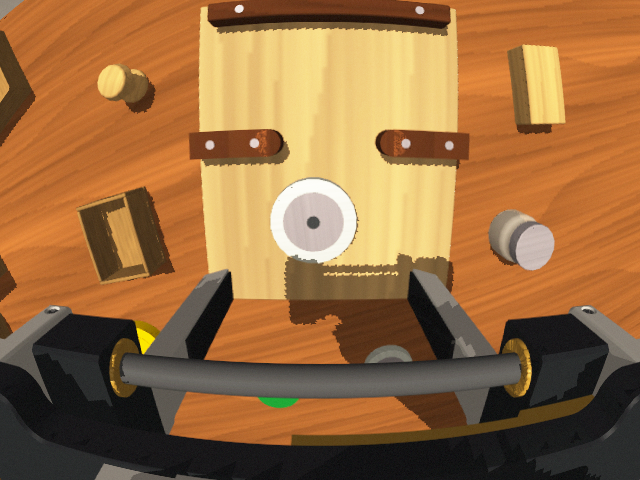

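The wrist view shows the gap between the block ends at about (283,143) and (377,143), the disc at about (313,221), and the block screws at (209,145), (254,143), (406,143) and (449,145). I'll refine the gap and disc from these.

```bash
python3 - <<'E'
from h import *
ci=np.load("w1.npy",allow_pickle=True).item(); im=cv2.imread("pics/w1.png"); hsv=cv2.cvtColor(im,cv2.COLOR_BGR2HSV)
m=((hsv[...,1]<70)&(hsv[...,2]>120)).astype(np.uint8)
def cen(u,v,r):
    s=np.zeros_like(m); s[v-r:v+r+1,u-r:u+r+1]=1; q=cv2.moments(m*s,True); return q["m10"]/q["m00"],q["m01"]/q["m00"]
P=[cen(*p,9) for p in((209,145),(254,143),(406,143),(449,145))]; w=ray(ci,P,.042,True); print(np.round(P,1),w.round(4),togauge(w).round(4),"mean",togauge(w).mean(0))
P=[cen(*p,9) for p in((239,9),(420,10))]; w=ray(ci,P,.036,True); print(togauge(w).round(4))
cs,_=cv2.findContours(m,cv2.RETR_EXTERNAL,cv2.CHAIN_APPROX_NONE)
for c in cs:
    if cv2.pointPolygonTest(c,(313,200),False)>0:
        c=cv2.convexHull(c)
        g=togauge(ray(ci,c[:,0],.03,True)).astype(np.float32); print("disc",cv2.minEnclosingCircle(g),cv2.fitEllipse(g))
d=cv2.inRange(hsv,(0,60,0),(20,255,120)); 
for v in range(132,158,4):
    r=np.where(d[v,190:470])[0]+190; print(v,r[r<320].max() if (r<320).any() else 0,r[r>340].min() if (r>340).any() else 0)
E
```

```text
[[209.6 144.6]
 [253.9 142.8]
 [405.6 143. ]
 [448.6 145. ]] [[ 0.6627  0.1287]
 [ 0.651   0.0906]
 [ 0.6128 -0.0342]
 [ 0.6012 -0.0721]] [[-0.0023  0.1061]
 [-0.0023  0.0663]
 [-0.0019 -0.0642]
 [-0.0018 -0.1039]] mean [-0.00208627  0.00108791]
[[ 0.1218  0.0815]
 [ 0.1222 -0.0787]]
disc ((-0.07448158413171768, 0.015680354088544846), 0.04079901799559593) ((-0.07458312064409256, 0.016122644767165184), (0.07921968400478363, 0.08075324445962906), 89.36920928955078)
132 278 381
136 281 377
140 282 376
144 284 376
148 283 377
152 282 381
156 282 387
```

```bash
python3 - <<'E'
from rig import robot
from h import *
robot.move_linear(W(-.074,.0155,.2),.2)
robot.move_linear(W(-.074,.0155,.06),.12)
print(robot.move_linear(W(-.074,.0155,.035),.05,threshold=8))
robot.gripper_to(.086); st=robot.get_state(); print(st["opening"],st["force"],st["ee_pos"])
h=st["opening"]/2-.04
robot.move_linear(W(-.074,.0007-h,.035),.03)
st=robot.get_state(); print(st["opening"],st["force"],st["ee_pos"])
robot.gripper_to(.094)
robot.move_linear(W(-.074,.0007-h,.2),.2)
ci=robot.camera_info("wrist"); im=robot.grab_frame("wrist"); cv2.imwrite("pics/w2.png",im[:,:,::-1])
np.save("w2.npy",ci,allow_pickle=True); st=robot.get_state(); print(st["time"],st["ee_pos"],st["force"])
im=im[:,:,::-1]
hsv=cv2.cvtColor(im,cv2.COLOR_BGR2HSV)
m=((hsv[...,1]<70)&(hsv[...,2]>120)).astype(np.uint8)
cs,_=cv2.findContours(m,cv2.RETR_EXTERNAL,cv2.CHAIN_APPROX_NONE)
for c in cs:
    a=cv2.contourArea(c); 
    if 20<a<200: (u,v),_=cv2.minEnclosingCircle(c); print("screw",u,v,togauge(ray(ci,(u,v),.042,True)))
    if 3500<a<8000:
        g=togauge(ray(ci,cv2.convexHull(c)[:,0],.03,True)).astype(np.float32); print("disc",cv2.boundingRect(c),cv2.minEnclosingCircle(g),cv2.fitEllipse(g))
E
```

```text
False
0.08639148300137693 [-0.3475443   0.72346241  0.07603996] [0.56756143 0.06324754 0.035161  ]
0.086027906776593 [ 0.08726427 -1.06778645 -0.04217034] [0.56208117 0.04589942 0.0349546 ]
7.7083 [0.56155103 0.04593805 0.19875483] [-0.63482738 -0.04408077  0.10640229]
screw 464.6875 344.6875 [[-0.20638652 -0.15577988]]
screw 210.5 280.0 [[-0.13043643  0.10153222]]
disc (274, 175, 87, 87) ((-0.07433678209781647, 0.0003964424249716103), 0.04068056493997574) ((-0.07447554916143417, 0.0001211855560541153), (0.07915495336055756, 0.08063150197267532), 87.85702514648438)
screw 196.0 143.0 [[-0.00230555  0.106273  ]]
screw 436.27777099609375 142.0833282470703 [[-0.00173444 -0.10395725]]
screw 240.0 141.0 [[-0.00233451  0.06614759]]
screw 392.0 140.0 [[-0.00162347 -0.06403428]]
screw 225.3000030517578 7.300000190734863 [[0.11951894 0.07997582]]
screw 406.5 6.5 [[ 0.1196462  -0.07736897]]
screw 8.5 7.0 [[0.18197948 0.35068737]]
```

View pics/w2.png

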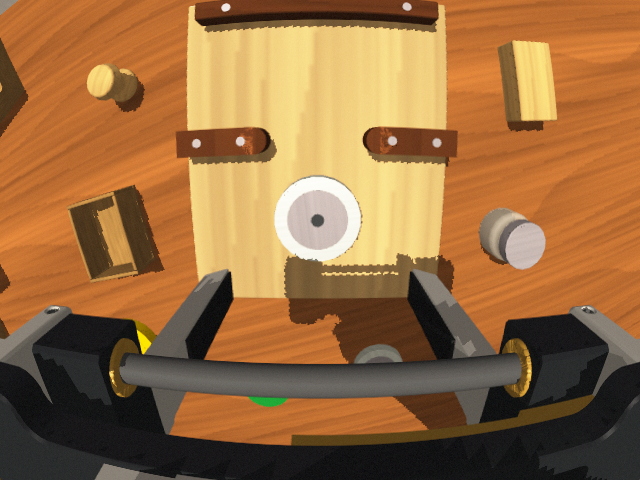

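The disc now sits about 0.8 mm to the -y side of the gap centre line, measured in the same image. Next I'll push from behind with two fingers 40 mm apart, which centres the disc between them, and check just before the gap.

```bash
cat >> h.py <<'E'
def look(robot,name):
    ci=robot.camera_info("wrist"); im=robot.grab_frame("wrist")[:,:,::-1].copy(); cv2.imwrite(f"pics/{name}.png",im)
    hsv=cv2.cvtColor(im,cv2.COLOR_BGR2HSV)
    m=((hsv[...,1]<70)&(hsv[...,2]>120)).astype(np.uint8)
    cs,_=cv2.findContours(m,cv2.RETR_EXTERNAL,cv2.CHAIN_APPROX_NONE)
    for c in cs:
        a=cv2.contourArea(c)
        if 20<a<300: (u,v),_=cv2.minEnclosingCircle(c); print("screw",round(u),round(v),togauge(ray(ci,(u,v),.042,True)).round(4))
        if 3000<a<20000:
            g=togauge(ray(ci,cv2.convexHull(c)[:,0],.03,True)).astype(np.float32); print("disc?",cv2.boundingRect(c),cv2.minEnclosingCircle(g))
    st=robot.get_state(); print(st["time"],st["opening"],togauge(st["ee_pos"][:2]),st["ee_pos"][2],st["force"])
E
python3 - <<'E'
from rig import robot
from h import *
y=.0014
robot.gripper_to(.040)
robot.move_linear(W(-.129,y,.12),.15)
robot.move_linear(W(-.129,y,.06),.1)
print(robot.move_linear(W(-.129,y,.035),.05,threshold=8))
print(robot.move_linear(W(-.075,y,.035),.04,threshold=12))
look(robot,"w3")
E
```

```text
False
False
screw 395 351 [[-0.1005 -0.0354]]
screw 54 308 [[-0.0841  0.1524]]
disc? (575, 256, 65, 106) ((-0.10405722260475159, -0.19632555544376373), 0.059505026787519455)
screw 547 154 [[-0.0016 -0.1044]]
screw 96 154 [[-0.002   0.1065]]
screw 472 148 [[-0.0018 -0.0642]]
screw 171 148 [[-0.002   0.0663]]
12.4083 0.03979389140099638 [[-0.07502488  0.00139516]] 0.0350583520450104 [-0.28265894  0.97421136  0.19798578]
```

View pics/w3.png

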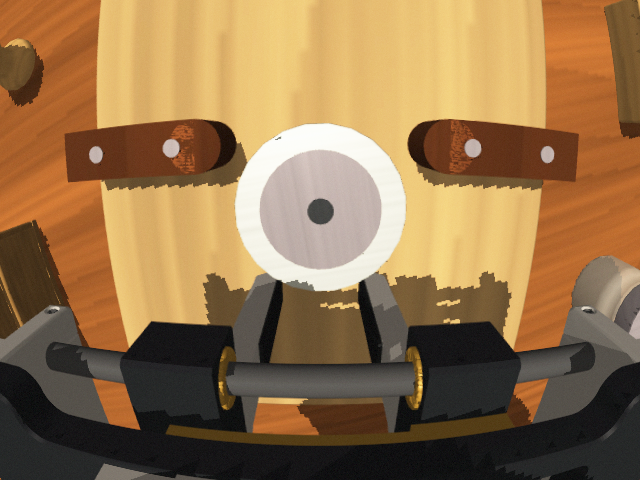

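The disc (hole at (320,211), edges at columns 235 and 406) sits against both fingertips, just before the blocks. I'll check its y and continue if it is aligned.

```bash
python3 - <<'E'
from rig import robot
from h import *
ci=robot.camera_info("wrist")
p=togauge(ray(ci,[(320.3,211),(320.5,208)],.03,True)); print(p)
e=.00105-p[0,1]; print("lateral err",e)
y=.0014+np.clip(e,-.002,.002)*(abs(e)>.0005)
a=robot.move_linear(W(-.060,y,.035),.03,threshold=10)
b=False if a else robot.move_linear(W(.015,y,.035),.04,threshold=10)
print(a,b,y)
look(robot,"w4")
E
```

```text
[[-0.03301226  0.00160836]
 [-0.03162031  0.00151894]]
lateral err -0.0005583570246467582
False False 0.0008416429753532418
screw 387 346 [[-0.0076 -0.0316]]
screw 121 329 [[-0.0026  0.1066]]
screw 144 76 [[0.121  0.0785]]
screw 496 76 [[ 0.1213 -0.0761]]
15.1333 0.03990754637426369 [[0.01497614 0.00085204]] 0.03503656741979508 [-1.19486825  0.63027238  0.74049753]
```

View pics/w4.png

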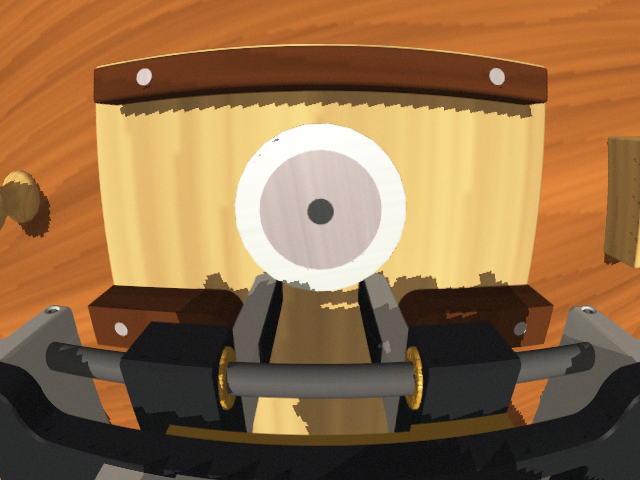

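The disc (hole at (320,211)) is through the gap without touching the blocks, and the fingers are between the block ends. I'll push on to the strip, stopping on contact force, then back off and check.

```bash
python3 - <<'E'
from rig import robot
from h import *
y=.00085
b=robot.move_linear(W(.040,y,.035),.02,threshold=6)
st=robot.get_state(); print(b,togauge(st["ee_pos"][:2]),st["force"],st["time"])
robot.pause(.2)
look(robot,"w5")
E
```

```text
True [[0.03119927 0.00083433]] [-1.26608871 -0.1033566   1.07505487] 15.9667
screw 396 350 [[ 0.0069 -0.0363]]
screw 497 110 [[ 0.1219 -0.0761]]
screw 143 111 [[0.1215 0.0784]]
16.2167 0.03964556294552728 [[0.03095677 0.00074454]] 0.034273176634356715 [-0.14552136  1.1975083   0.06286217]
```

View pics/w5.png

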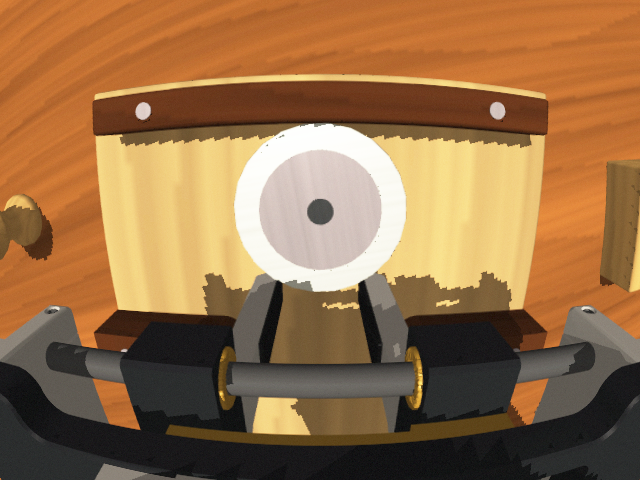

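Contact came at TCP x = 31.2 mm, as predicted. I'll press once more slowly to confirm, then withdraw and check from a clear viewpoint.

```bash
python3 - <<'E'
from rig import robot
from h import *
y=.00085
b=robot.move_linear(W(.034,y,.035),.006,threshold=6)
st=robot.get_state(); print(b,togauge(st["ee_pos"][:2]),st["force"],st["time"])
robot.move_linear(W(.022,y,.035),.03)
robot.move_linear(W(.022,y,.15),.1)
robot.move_linear(W(.0,y,.22),.15)
look(robot,"w6")
for n in ("scene","side"): cv2.imwrite(f"pics/{n}1.png",robot.grab_frame(n)[:,:,::-1])
b=cv2.imread("pics/side1.png"); cv2.imwrite("pics/c3.png",cv2.resize(b[150:330,170:430],None,fx=3,fy=3,interpolation=cv2.INTER_CUBIC))
E
```

```text
True [[0.03105716 0.00074636]] [-0.29867202  0.14809064  0.30038971] 16.575
screw 262 284 [[-0.0691  0.0587]]
screw 429 219 [[-0.0022 -0.104 ]]
screw 250 219 [[-0.0025  0.0661]]
screw 210 220 [[-0.0025  0.1062]]
screw 389 219 [[-0.0022 -0.0643]]
disc? (277, 96, 85, 84) ((0.07295936346054077, 0.001312541076913476), 0.04011175036430359)
screw 406 88 [[ 0.1211 -0.0774]]
screw 232 87 [[0.1212 0.0802]]
disc? (0, 0, 105, 73) ((0.24866028130054474, 0.3237106204032898), 0.09438148885965347)
19.0167 0.040028718538197595 [[-0.00013975  0.00038784]] 0.21886570950424084 [-0.60830106 -0.7316381   0.29599246]
```

View pics/w6.png

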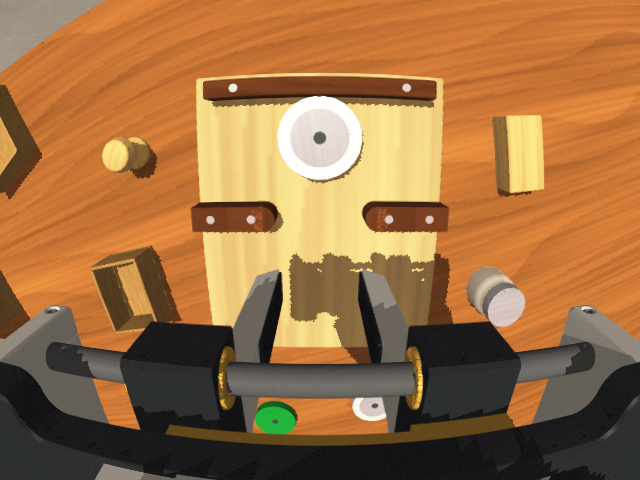

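View pics/c3.png

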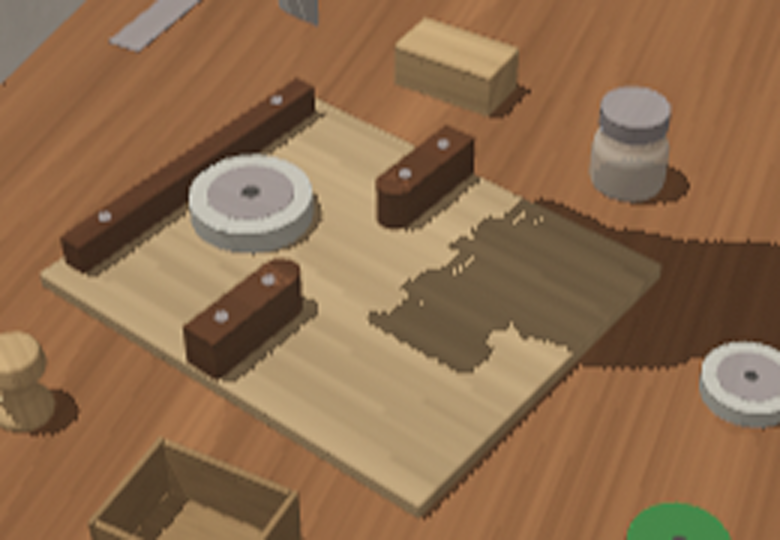

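View pics/scene1.png

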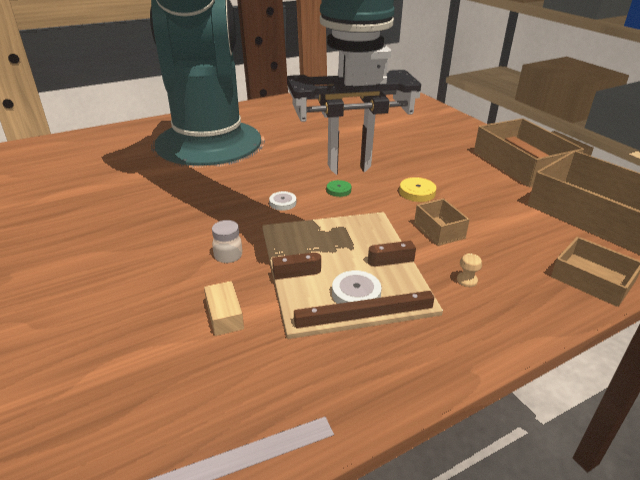

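The disc rests against the strip: wrist (320,138), side crop (251,200). Its centre is 75.2 mm beyond the gap, the bystanders haven't moved, and the fingers are well clear.

```bash
python3 - <<'E'
from rig import robot
robot.sign_off(); print(robot.get_state()["time"])
E
```

```text
the job is handed in; nothing more can be done
the job is handed in; nothing more can be done
```

The disc went through the gap and now rests against the stop strip. It stayed flat on the board throughout, and I handed the job in at about 19 s of the 58 s.

**What I did:** I moved the larger grey disc about 15 mm sideways to line it up with the gap. Then I pushed it from behind with two fingers 40 mm apart until contact at the strip stopped the push. A second, slower push stopped at the same place.

**Last checks:** The disc centre measured about 75.2 mm beyond the gap centre (75 mm expected) and about 0.3 mm off the gap's centre line. The jar, offcut, carton and knob looked unmoved in the scene and side views, and the fingers were well clear.

**Disagreements:** The scene and side cameras differed by about 4 mm in x, and the wrist camera put the gap about 1 mm sideways and 2 mm nearer than their average. I lined the disc up using the wrist images, and it passed through without reaching the 10 N contact threshold. No checks failed.

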